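# Third hand at the fish measuring board

## Robot

A 6-joint arm with a two-finger parallel gripper is mounted at the origin on the work surface. World frame = base frame: x ahead of the robot, y to its left, z up, the work surface at z = 0. Lengths are in m, angles in rad, forces in N, time in s.
With the tool pointing down it reaches from about 0.35 to 0.775 m from the base axis. Payload 7.3 kg.
Tool frame: the origin (TCP) lies midway between the tips of the shut fingers; the grasp point (between the pads) lies grasp_offset behind it (grasp_offset is the distance from the TCP to the grasp point, in m); z points along the fingers, y is the line along which they close (so a half turn about z gives the same grasp; the last joint's range is limited). The gripper opens to 92 mm and grips with 3 to 60 N. Pads are 19 mm wide; open, the fingers measure 130 mm over their backs; the gripper's body (75 mm by 190 mm) begins 47 mm behind the grasp point.
Start: joints at [-1.423, 0.342, 1.524, -0, 1.275, -0.146], TCP at [0.152, -0.503, 0.227] pointing down, gripper open.
Joint ranges: [-2.53, 2.53], [-0.77, 2.02], [0.04, 2.7], [-1, 4.14], [0.28, 2.66], [-3.11, 3.11]. Speed limits (rad/s): [2.57, 2.57, 3.14, 3.14, 3.14, 3.14].

## Interface

Orientations are given as a rotation vector (axis times angle).
In Python, from station import sense, capture, close_job, grasp_offset gives the robot as it stands.
- The arm moves only by the shell command python3 -m jog 'ROWS' [FORCE]. ROWS is text: rows parted by semicolons, each of 7 numbers parted by spaces: the shift along the world's x, y, z in units of 0.4 m (1.0 is 0.4 m), then the turn, a rotation vector about the world's x, y, z in units of 90 degrees (1.0 is 90 degrees), then the opening, from -1 (shut) to 1 (fully open). A call has 1 to 20 rows; each row is the pose to reach, as a shift and turn from the pose commanded when the call began; what a row does not reach only later rows make up. A row lasts 1/10 s, in which the tool goes at most 50 mm and 8.59 degrees, less where a joint would pass 70% of its speed; a pose out of reach is approached as far as the arm can. A call with a number of a shift or a turn outside -1 to 1 is refused whole. A call with a gripper value outside its range is refused whole. The fingers move at their own pace and stop on an object; FORCE is the grip in N (left out, the last holds). Time passes only in rows, so rows that repeat a pose let the fingers close. It gives the time, the measured TCP pose, the force, the opening and the grip force at its end, in the units of the state.
- sense(): the state, without advancing time (a new reading comes with each control period).
- capture(name): name is "scene" or "top"; returns a dict with "image" (384x512x3 uint8, red, green, blue), "vfov" (degrees; the focal length in pixels is half the picture's height over the tangent of half this angle, whatever the lens; pixels are square), "cx", "cy" (the principal point, pixels), "k1" (the pictures are not rectified: a ray, as slopes to the right and down, at radius r is drawn at 1 + k1 r^2 times it, then the intrinsics apply), "rvec" (rotation vector, rad) and "tvec" (3), from world to camera coordinates, as OpenCV has them. Camera axes: x right, y down, z forward; pixel columns grow to the right and rows downward; lengths in m; the calibration is good to about 2 mm. A picture is of the moment at which its call begins. There is no depth.
- close_job(): hands the job in; it is judged then, once.
The state is a dict: "clock": time; "joints": joint angles; "joint_velocities": joint speeds; "joint_efforts": joint torques, N m; "tool_pos": TCP position; "eef_rot": TCP orientation; "ft_force": force on the tool from outside, world axes, zero at the start; "moment": the same for the moment, N m; "opening": opening from 0.0 (shut) to 1.0 (fully open); "grasp_force": force on a finger pad.
Only numpy, scipy, OpenCV 4.12 (cv2) and the standard library are available. Lean on these libraries where they do the work, as an engineer would, in place of code of your own. Each camera call takes 0.05 s, during which the arm holds its last target. There are 200 camera calls.

## Task

On the measuring board, wind the handwheel clockwise (seen from above) until the carriage touches its red stop. Then set the blue head-stop bracket flat on the board's bed, its upright face square to the white sprung fence and centred on it, and push it against the fence with a steady 10 N or so, never past 20 N, so that a colleague can screw it down. Finish while still holding it pressed there: do not let go, and leave the other things on the bench where they are.

Things in the scene. Friction and masses are not known exactly. Their poses are not given: they have to be found in the camera images.
- board: aluminium measuring board fixed on the bench, bed 140 mm (x) by 345 mm (y), 12 mm thick. Origin at bench level on the bed's centre line; the bed runs from y = -215 to +130 mm, top at z = 12 mm. Towards -y: red stop block (100 mm wide, 57 mm above the bench, y = -114 to -100), then a grey gearbox (86 x 80 mm, centre y = -165, top at 74 mm) with the handwheel on it.
- bed_centre (a point): point on top of the free bed, at x = 0, y = +20 mm of the board. The bed is bare from y = 0 to +130 mm, with black scale ticks along its +x edge. Carriage and fence slide along the board's -y towards the red stop, and the bracket is pushed the same way.
- carriage (a joint): travel of the grey carriage block (100 x 30 mm, 42 mm high) along the board's -y, m: 0 farthest from the red stop, 0.030 touching it; starts between 0.006 and 0.017. Driven only by the handwheel, 20 mm a turn; self-locking, it cannot be pushed along.
- handwheel (a joint): angle of the handwheel, rad, growing clockwise seen from above; carriage travel = angle x 3.183 mm; 9.42 where the carriage touches the red stop and the wheel stops hard. It stays where it is left; about 4 N at the handle turns it.
- wheel_axis (a point): point on the handwheel's vertical axis at the top of the wheel, 99 mm above the bench. The wheel is a black rim of 118 mm with three steel spokes.
- crank_handle (a point): the wheel's red upright crank handle, a round grip 20 mm in diameter, 50 mm high, standing on the wheel 42 mm from its axis. It spins freely about itself, so a hand holding it need not turn. The point lies on the handle's axis 18 mm below its top end, 32 mm above the wheel's top, 131 mm above the bench.
- fence: white fence plate, 100 mm wide (x), 10 mm thick (y), 3 to 55 mm above the bed, on two springs on the carriage's +y side. Origin at bed level, mid width and thickness: the pressing face is 5 mm from it along +y. Axes parallel to the board's. Unpressed, with the carriage at the stop, its origin is at y = -40 mm of the board.
- fence_spring (a joint): how far the fence is pressed back on its springs towards the carriage, m: 0 free, 0.020 bottomed. Straight spring of 1 N per mm: 0.010 is a push of 10 N.
- bracket: blue plastic bracket, about 250 g, standing loose on the bench to the board's +y side. Foot 80 mm (x) by 64 mm (y), 10 mm thick; upright face plate 80 mm wide, 8 mm thick, 50 mm tall along the foot's -y edge, outer face at y = -32 mm: it goes against the fence. Origin at the centre of the underside, z up. In place its axes are parallel to the board's.
- bracket_grip (a point): place to grip the bracket, across its x: in the upright rib behind the face plate, 16 mm thick (x), 50 mm long (y = -24 to +26 mm), top 60 mm above the underside. The point is at x = 0, y = 4, z = 46 mm of the bracket.
- cup: bystander: white plastic sample cup, open, 66 mm across, 75 mm tall; origin at the centre of its underside; it and the bracket may have swapped places
- beaker: bystander: clear glass beaker, 90 mm across, 110 mm tall; origin at the centre of its underside
- dish: bystander: clear closed petri dish, 90 mm across, 16 mm high; origin at the centre of its underside
- jar: bystander: sample jar with a green cap, 64 mm across, 95 mm tall; origin at the centre of its underside
- screw_tin: bystander: yellow open tin, 90 x 60 x 30 mm; origin at the centre of its underside
- screwdriver: bystander: screwdriver lying flat; origin in its middle
Mind the look-alikes: they are no part of the job. Of the things shaped like the bracket, the blue one is meant.

How it is judged:
On the way, in this order (a step that is already met when the one before it is completed fails the run):
1. the carriage is wound against the red stop (value of joint carriage above 0.0285 m), for 0.2 s.
2. the bracket is pressed against the fence, flat, square and centred, with a steady 6 to 14 N for a second (contact force between bracket and fence between 6 and 14 N and contact force between the fingers and bracket above 1 N and z of bracket in the frame of board between 0.009 and 0.016 m and x of bracket in the frame of board between -0.01 and 0.01 m and angle between bracket's own z axis and vertical below 0.08 rad and angle between the y axis of bracket and the y axis of board, either way round below 0.1 rad and y of bracket in the frame of fence above 0.03 m and linear speed of bracket below 0.01 m/s), for 1 s.
At the end, for the whole second after the job is handed in: Carriage within 1.5 mm of the red stop; fingers still on the bracket, which lies flat on the bed (4 mm, 0.08 rad), square to the fence (0.1 rad), centred on it (10 mm), at rest, and presses on it with 6 to 14 N throughout the last second (all of step 2 and value of joint carriage above 0.0285 m); the arm keeps its last pose, push and grip.
It fails at once if the push on the fence goes past 20 N (contact force between bracket and fence above 20 N).
It fails at once if one of the other things on the bench is moved more than 30 mm (distance of any of cup, beaker, dish, jar, screw_tin, screwdriver from where it was at the start of the episode above 0.03 m).
It also fails if it takes over 72 s, if anything falls off the work surface, if the arm or the gripper's body presses on something with over 40 N, if the wrist force passes 120 N, or if a joint passes its speed limit or range.

## Working session

There is one attempt and no reset: what is moved stays moved. The work goes in short steps, Python scripts to look and compute and a shell command to move; the robot and the scene stay as the last step left them, time stands still between calls to the robot, and variables do not carry over. Pictures are saved under pics/ and viewed, at most 10 in all, crops included, and the job is handed in when it is done.

```bash
mkdir -p pics
cat > h.py <<'E'
import numpy as np, cv2, pickle
from station import sense, capture, close_job, grasp_offset
def grab(n,f):
    c=capture(n); pickle.dump(c,open(f'pics/{f}.pkl','wb')); cv2.imwrite(f'pics/{f}.png',np.ascontiguousarray(c['image'][:,:,::-1])); return c
def K(c):
    f=c['image'].shape[0]/2/np.tan(np.radians(c['vfov'])/2)
    return np.array([[f,0,c['cx']],[0,f,c['cy']],[0,0,1.]]), np.array([c['k1'],0,0,0,0.])
def ray(c,uv):
    k,d=K(c); p=cv2.undistortPoints(np.array(uv,float).reshape(-1,1,2),k,d).reshape(-1,2)
    R=cv2.Rodrigues(np.array(c['rvec'],float))[0]; t=np.array(c['tvec'],float)
    return -R.T@t, np.c_[p,np.ones(len(p))]@R
def onz(c,uv,z):
    o,d=ray(c,uv); return o+d*((z-o[2])/d[:,2])[:,None]
def proj(c,P):
    k,d=K(c); return cv2.projectPoints(np.array(P,float).reshape(-1,3),np.array(c['rvec'],float),np.array(c['tvec'],float),k,d)[0].reshape(-1,2)
E
python3 - <<'E'
from h import *
print(sense(), grasp_offset)
for n in('scene','top'):
    c=grab(n,n+'0'); print(n,ray(c,[[256,192]]),c['vfov'],c['k1'])
E
```

```text
{'clock': 0.0, 'joints': array([-1.42299344e+00,  3.42695405e-01,  1.52502528e+00, -2.75838737e-05,
        1.27539984e+00, -1.46016236e-01]), 'joint_velocities': array([-0.00135842, -0.00122179, -0.0001282 , -0.00014969,  0.00022431,
        0.00100774]), 'joint_efforts': array([ 5.61912857e-04, -4.31234622e+01, -2.44219977e+01,  7.16162869e-02,
        5.58993733e-02, -1.32793780e-04]), 'tool_pos': array([ 0.15198867, -0.50208649,  0.22605626]), 'eef_rot': array([-3.10623875e+00, -4.59660480e-01,  4.35650547e-05]), 'ft_force': array([-0.69543348, -0.73020408, -0.195883  ]), 'moment': array([-0.00424886,  0.03950754, -0.05126544]), 'grasp_force': 0.0, 'opening': 0.9948381644880676} 0.0188
scene (array([1.25896642, 0.83789369, 0.88118791]), array([[-0.45783219, -0.69799001, -0.55103701]])) 47.337660394139064 0.042036556239201474
top (array([ 0.30370178, -0.1305615 ,  1.36405424]), array([[ 0.19518315,  0.0055899 , -0.98109637]])) 47.56580384115145 -0.06109473937198414
```

View pics/scene0.png

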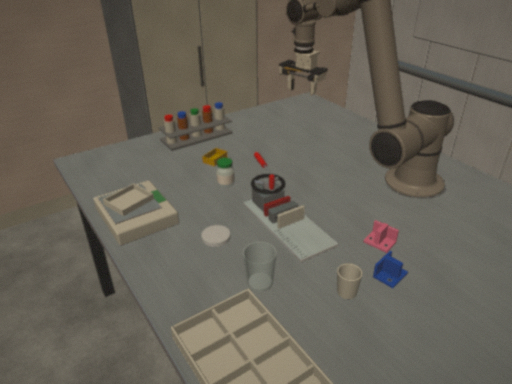

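View pics/top0.png

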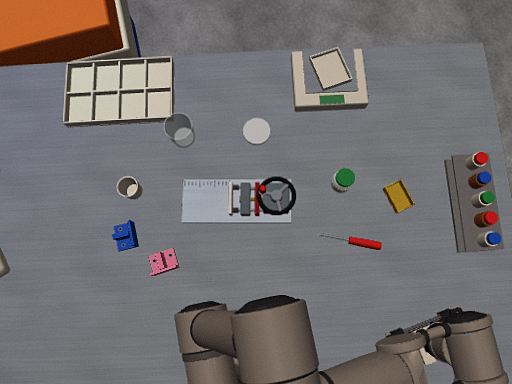

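The top view has image up ≈ world +x and left ≈ +y. The board is at about (182–292, 178–222), the wheel at (276,196) with its red handle near (263,188), and the blue bracket at (124,236). The pink look-alike is at (163,261) and the cup at (128,187).

Run:
```python
from h import *
c=pickle.load(open('pics/top0.pkl','rb'));s=pickle.load(open('pics/scene0.pkl','rb'))
im=np.ascontiguousarray(c['image'][:,:,::-1])
cv2.imwrite('pics/crop0.png',cv2.resize(im[160:280,105:305],None,fx=4,fy=4,interpolation=cv2.INTER_CUBIC))
def blobs(im,lo,hi,box,mn=8):
    h=cv2.cvtColor(im,cv2.COLOR_RGB2HSV);m=cv2.inRange(h,lo,hi);q=np.zeros_like(m);x0,y0,x1,y1=box;q[y0:y1,x0:x1]=m[y0:y1,x0:x1]
    n,l,st,ce=cv2.connectedComponentsWithStats(q);return [(st[i],ce[i].round(1)) for i in range(1,n) if st[i,4]>=mn],q
B,q=blobs(c['image'],(108,120,40),(125,255,255),(100,210,150,260));print('blue top',B)
print('rect',cv2.minAreaRect(cv2.findNonZero(q)))
for n,cc,box in(('top',c,(240,170,300,225)),('scene',s,(240,160,320,230))):
    for b in blobs(cc['image'],(0,130,70),(8,255,255),box,4)[0]:print('red',n,b)
B,q=blobs(c['image'],(0,0,120),(180,60,255),(170,170,232,230),200);print('board',B)
g=cv2.inRange(cv2.cvtColor(c['image'],cv2.COLOR_RGB2HSV),(0,0,0),(180,255,60));z=np.zeros_like(g);z[170:222,255:302]=g[170:222,255:302]
cn=max(cv2.findContours(z,cv2.RETR_EXTERNAL,cv2.CHAIN_APPROX_NONE)[0],key=len);e=cv2.fitEllipse(cn);print('wheel',e,onz(c,[e[0]],.099))
```

```text
blue top [(array([112, 220,  27,  31, 491], dtype=int32), array([125.7, 235.5]))]
rect ((124.08197021484375, 235.09835815429688), (27.599239349365234, 23.93461036682129), 76.75948333740234)
red top (array([255, 183,   4,  31,  90], dtype=int32), array([256.3, 199.2]))
red top (array([259, 185,   7,   6,  31], dtype=int32), array([262.1, 187.8]))
red scene (array([257, 160,   9,   7,  36], dtype=int32), array([261.6, 162.3]))
red scene (array([269, 174,   6,  16,  74], dtype=int32), array([271.1, 181. ]))
red scene (array([264, 196,  26,  19, 169], dtype=int32), array([275. , 203.2]))
board [(array([ 170,  170,   62,   60, 3348], dtype=int32), array([200.3, 199.5]))]
wheel ((275.9489440917969, 195.62298583984375), (37.617218017578125, 38.50154495239258), 101.97123718261719) [[ 0.54135915 -0.18166932  0.099     ]]
```

View pics/crop0.png

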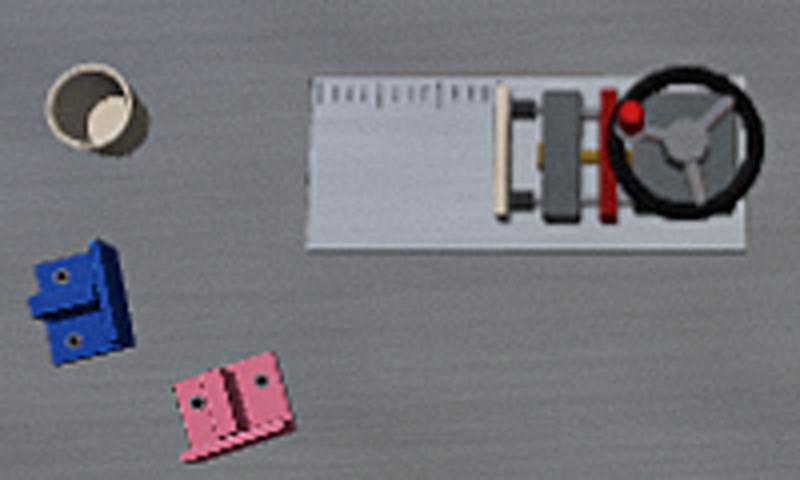

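The crop shows the bed corners at (312,77), (746,77), (746,249) and (307,250), and the hub at (688,141). The handle top is at (631,108). The blue bracket's face plate points right, towards -y, yawed about 13°.

Run:
```python
from h import *
c=pickle.load(open('pics/top0.pkl','rb'));s=pickle.load(open('pics/scene0.pkl','rb'))
f=lambda L:[[104.6+x/4,159.6+y/4] for x,y in L]
print('bed',onz(c,f([(312,77),(746,77),(746,249),(307,250)]),.012).round(4))
print('fence top face ends',onz(c,f([(494,86),(494,218)]),.067).round(4))
h=onz(c,f([(631,108)]),.149);print('handle top',h.round(4));print('reproj scene',proj(s,h),'hub',onz(c,f([(688,141)]),.099))
print('bracket foot corners',onz(c,f([(35,266),(57,366)]),.010).round(4),'plate top',onz(c,f([(90,241),(121,349),(103,241),(133,346)]),.060).round(4))
print('rib top far end',onz(c,f([(31,305)]),.06),onz(c,f([(35,320)]),.06))
im=np.ascontiguousarray(c['image'][:,:,::-1])
cv2.imwrite('pics/crop1.png',np.hstack([cv2.resize(im[215:255,105:145],None,fx=10,fy=10,interpolation=cv2.INTER_CUBIC),cv2.resize(s['image'][155:235,235:315,::-1],None,fx=5,fy=5,interpolation=cv2.INTER_CUBIC)]))
```

```text
bed [[ 0.6277  0.109   0.012 ]
 [ 0.6094 -0.2366  0.012 ]
 [ 0.4721 -0.2275  0.012 ]
 [ 0.4892  0.1148  0.012 ]]
fence top face ends [[ 0.6001 -0.0398  0.067 ]
 [ 0.4986 -0.0361  0.067 ]]
handle top [[ 0.5601 -0.1425  0.149 ]]
reproj scene [[270.29524924 175.7154581 ]] hub [[ 0.54357776 -0.18372881  0.099     ]]
bracket foot corners [[0.4876 0.3299 0.01  ]
 [0.4088 0.3114 0.01  ]] plate top [[0.4978 0.271  0.06  ]
 [0.4152 0.2468 0.06  ]
 [0.4973 0.2611 0.06  ]
 [0.417  0.2378 0.06  ]]
rib top far end [[0.45143738 0.3154489  0.06      ]] [[0.44001202 0.31221936 0.06      ]]
```

View pics/crop1.png

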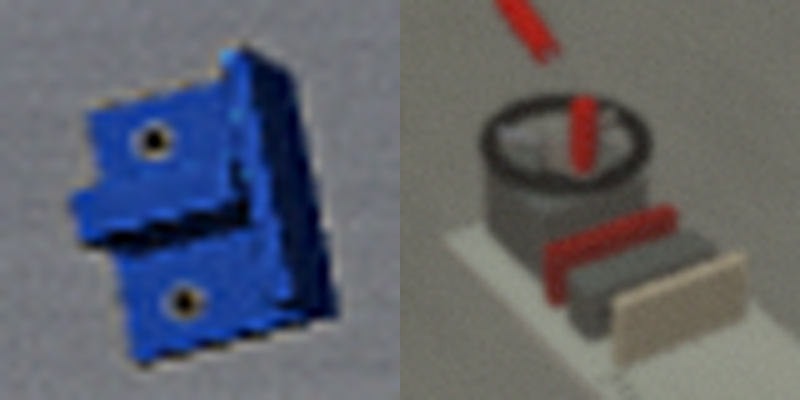

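```bash
python3 -m jog '0.1 0.1 0 0 0 0.1 1; 0.2 0.18 0 0 0 0.2 1; 0.3 0.27 0 0 0 0.3 1; 0.4 0.36 0 0 0 0.4 1; 0.5 0.45 0 0 0 0.5 1; 0.6 0.54 0 0 0 0.6 1; 0.7 0.63 0 0 0 0.7 1; 0.8 0.72 0 0 0 0.78 1; 0.9 0.8 0 0 0 0.78 1; 1 0.9 0 0 0 0.78 1; 1 0.9 0 0 0 0.78 1; 1 0.9 0 0 0 0.78 1; 1 0.9 0 0 0 0.78 1; 1 0.9 0 0 0 0.78 1'
```

```text
clock: 1.5
tool_pos: [0.5513, -0.1432, 0.2264]
eef_rot: [-2.278, -2.162, 0.001]
ft_force: [0.4, 0.4, 0.4]
opening: 1.0
grasp_force: 0.0
```

```bash
python3 -m jog '0.02 0 -0.08 0 0 0 1; 0.02 0 -0.16 0 0 0 1; 0.02 0 -0.24 0 0 0 1; 0.02 0 -0.28 0 0 0 1; 0.02 0 -0.28 0 0 0 0; 0.02 0 -0.28 0 0 0 -1; 0.02 0 -0.28 0 0 0 -1; 0.02 0 -0.28 0 0 0 -1; 0.02 0 -0.28 0 0 0 -1; 0.02 0 -0.28 0 0 0 -1; 0.02 0 -0.28 0 0 0 -1; 0.02 0 -0.28 0 0 0 -1; 0.02 0 -0.28 0 0 0 -1' 15
python3 -c "
from h import *
print(sense()['grasp_force'])
grab('scene','s1')"
python3 - <<'E'
import cv2
a=cv2.imread('pics/s1.png');cv2.imwrite('pics/s1c.png',cv2.resize(a[130:260,200:340],None,fx=4,fy=4))
E
```

```text
clock: 2.8
tool_pos: [0.5601, -0.1425, 0.1147]
eef_rot: [2.278, 2.163, 0.0]
ft_force: [-0.0, -0.1, -0.8]
opening: 0.266
grasp_force: 0.0
0.0
```

View pics/s1c.png

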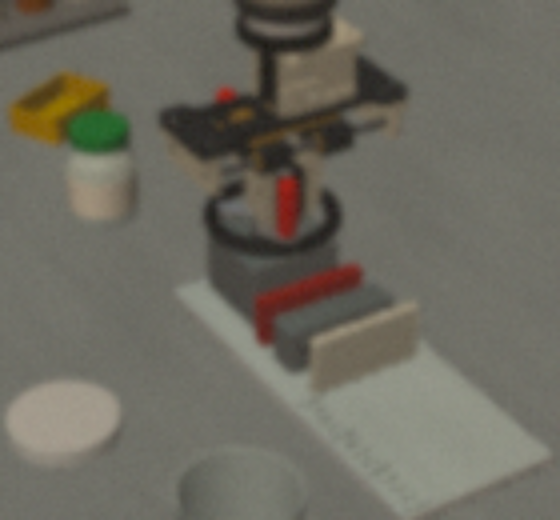

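The fingers straddle the red handle and are still closing.

```bash
python3 -m jog '0 0 0 0 0 0 -1; 0 0 0 0 0 0 -1;0 0 0 0 0 0 -1;0 0 0 0 0 0 -1' 20
```

```text
clock: 3.25
tool_pos: [0.5597, -0.1425, 0.1147]
eef_rot: [-2.278, -2.163, 0.001]
ft_force: [-4.3, -0.2, 2.2]
opening: 0.217
grasp_force: 20.0
```

Run:
```python
import numpy as np
r=.0425;p0=np.radians(67.3)
for d in range(10,281,10):
    p=p0-np.radians(d);print(d,*(r*np.array([np.cos(p)-np.cos(p0),np.sin(p)-np.sin(p0)])/.4).round(3))
```

```text
10 0.016 -0.009
20 0.031 -0.02
30 0.044 -0.034
40 0.053 -0.049
50 0.06 -0.066
60 0.064 -0.085
70 0.065 -0.103
80 0.063 -0.121
90 0.057 -0.139
100 0.048 -0.155
110 0.037 -0.17
120 0.023 -0.183
130 0.008 -0.192
140 -0.009 -0.199
150 -0.028 -0.203
160 -0.046 -0.204
170 -0.064 -0.202
180 -0.082 -0.196
190 -0.098 -0.187
200 -0.113 -0.176
210 -0.126 -0.162
220 -0.135 -0.147
230 -0.142 -0.13
240 -0.146 -0.112
250 -0.147 -0.093
260 -0.145 -0.075
270 -0.139 -0.057
280 -0.13 -0.041
```

```bash
python3 -m jog '0.016 -0.009 0 0 0 0 -1; 0.031 -0.02 0 0 0 0 -1; 0.044 -0.034 0 0 0 0 -1; 0.053 -0.049 0 0 0 0 -1; 0.060 -0.066 0 0 0 0 -1; 0.064 -0.085 0 0 0 0 -1; 0.065 -0.103 0 0 0 0 -1'
```

```text
clock: 3.95
tool_pos: [0.5865, -0.1841, 0.1147]
eef_rot: [2.278, 2.163, 0.001]
ft_force: [-2.9, 4.4, 2.6]
opening: 0.208
grasp_force: 20.0
```

```bash
python3 -m jog '-0.002 -0.018 0 0 0 0 -1; -0.008 -0.036 0 0 0 0 -1; -0.017 -0.052 0 0 0 0 -1; -0.028 -0.067 0 0 0 0 -1; -0.042 -0.080 0 0 0 0 -1; -0.057 -0.089 0 0 0 0 -1; -0.074 -0.096 0 0 0 0 -1; -0.093 -0.100 0 0 0 0 -1; -0.111 -0.101 0 0 0 0 -1; -0.129 -0.099 0 0 0 0 -1; -0.147 -0.093 0 0 0 0 -1; -0.163 -0.084 0 0 0 0 -1'
```

```text
clock: 5.15
tool_pos: [0.5217, -0.2173, 0.1147]
eef_rot: [2.277, 2.161, 0.004]
ft_force: [8.0, 5.6, -4.7]
opening: 0.213
grasp_force: 20.0
```

```bash
python3 -m jog '-0.015 0.011 0 0 0 0 -1; -0.028 0.025 0 0 0 0 -1; -0.037 0.040 0 0 0 0 -1; -0.044 0.057 0 0 0 0 -1'; python3 -m jog '-0.003 0.009 0 0 0 0 -1; -0.004 0.018 0 0 0 0 -1'
```

```text
clock: 5.55
tool_pos: [0.5048, -0.1959, 0.1148]
eef_rot: [2.275, 2.159, 0.002]
ft_force: [9.1, -1.6, -8.3]
opening: 0.214
grasp_force: 20.0
clock: 5.75
tool_pos: [0.5031, -0.1891, 0.1148]
eef_rot: [2.274, 2.159, 0.001]
ft_force: [6.9, -3.4, -8.4]
opening: 0.213
grasp_force: 20.0
```

```bash
python3 -m jog '0 0.009 0 0 0 0 -1; -0.001 0.019 0 0 0 0 -1'; python3 -m jog '0.001 0.009 0 0 0 0 -1; 0.002 0.018 0 0 0 0 -1';  python3 -m jog '0 0 0 0 0 0 -1'
```

```text
clock: 5.95
tool_pos: [0.5024, -0.1819, 0.1148]
eef_rot: [2.275, 2.159, -0.0]
ft_force: [6.2, -3.8, -8.5]
opening: 0.211
grasp_force: 20.0
clock: 6.15
tool_pos: [0.5027, -0.1785, 0.1149]
eef_rot: [2.27, 2.158, -0.009]
ft_force: [-1.2, -27.6, -9.9]
opening: 0.212
grasp_force: 20.0
clock: 6.25
tool_pos: [0.5026, -0.1786, 0.1149]
eef_rot: [2.271, 2.157, -0.008]
ft_force: [1.4, -19.9, -9.0]
opening: 0.213
grasp_force: 20.0
```

```bash
python3 -m jog '0 0 0 0 0 0 -1; 0 0 0 0 0 0 -1; 0 0 0 0 0 0 1; 0 0 0 0 0 0 1; 0 0 0 0 0 0 1; 0 0 0 0 0 0 1; 0 0 0.1 0 0 0 1; 0 0 0.2 0 0 0 1; 0 0 0.3 0 0 0 1; -0.1 0.1 0.3 0 0 0 1; -0.2 0.2 0.3 0 0 0 1; -0.3 0.3 0.3 0 0 0 1; -0.3 0.4 0.3 0 0 0 1; -0.3 0.4 0.3 0 0 0 1'
python3 - <<'E'
from h import *
c=grab('top','t2')
im=np.ascontiguousarray(c['image'][:,:,::-1])
cv2.imwrite('pics/t2c.png',np.hstack([cv2.resize(im[170:230,170:300],None,fx=4,fy=4,interpolation=cv2.INTER_CUBIC)]))
E
```

```text
clock: 7.65
tool_pos: [0.3797, -0.0087, 0.2351]
eef_rot: [-2.273, -2.167, -0.002]
ft_force: [0.4, -0.5, 0.5]
opening: 0.999
grasp_force: 0.0
```

View pics/t2c.png

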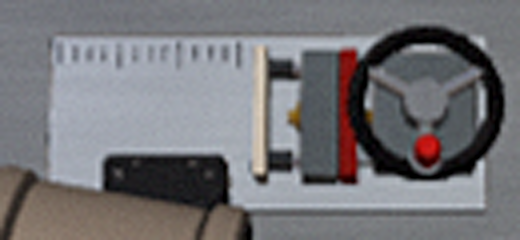

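The carriage touches the red stop. Next I fix the bracket's and the fence's poses.

Run:
```python
from h import *
c=pickle.load(open('pics/top0.pkl','rb'));s=pickle.load(open('pics/t2.pkl','rb'))
f=lambda L:[[104.55+x/10,214.55+y/10] for x,y in L]
A=onz(c,f([(88,112),(137,365)]),.01);B=onz(c,f([(297,75),(337,317)]),0);T=onz(c,f([(240,45),(295,302)]),.06)
R=onz(c,f([(72,200),(85,243)]),.06)
print(A,B,T,R,sep='\n')
for d in(A[0]-A[1],B[0]-B[1]):print('yaw',np.degrees(np.arctan2(d[1],d[0])),np.linalg.norm(d))
m=(A.mean(0)+B.mean(0))/2;print('centre',m,'rib end mid',R.mean(0))
d=A.mean(0)-B.mean(0);print('yaw2',np.degrees(np.arctan2(-d[0],d[1])),np.linalg.norm(d[:2]))
b=np.array([[np.cos(-.0512),-np.sin(-.0512)],[np.sin(-.0512),np.cos(-.0512)]])
F=onz(s,[[169.6+x/4,169.6+y/4] for x,y in[(254,46),(254,179)]],.067);print('fence',F,(F[:,:2]-[.5518,-.0174])@b)
```

```text
[[0.48869263 0.32990772 0.01      ]
 [0.40900029 0.31325923 0.01      ]]
[[0.49854351 0.26659877 0.        ]
 [0.42173275 0.25348147 0.        ]]
[[0.4999856  0.26663364 0.06      ]
 [0.42161609 0.2492842  0.06      ]]
[[0.45544458 0.31734581 0.06      ]
 [0.44230833 0.31316858 0.06      ]]
yaw 11.79992842411059 0.08141277854795238
yaw 9.691159821164627 0.07792275448378827
centre [0.4544923 0.2908118 0.005    ] rib end mid [0.44887646 0.3152572  0.06      ]
yaw2 10.396713246481012 0.06257065327517551
fence [[ 0.59930213 -0.05504866  0.067     ]
 [ 0.49704923 -0.05111004  0.067     ]] [[ 0.04936665 -0.03516828]
 [-0.05295382 -0.03646788]]
```

```bash
python3 -m jog '0 0.1 0 0 0 0.05 0.3; 0.05 0.2 0 0 0 0.1 0.3; 0.1 0.3 0 0 0 0.16 0.3; 0.18 0.4 0 0 0 0.16 0.3; 0.18 0.5 0 0 0 0.16 0.3; 0.18 0.6 0 0 0 0.16 0.3; 0.18 0.7 0 0 0 0.16 0.3; 0.18 0.77 0 0 0 0.16 0.3; 0.18 0.77 -0.1 0 0 0.16 0.3; 0.18 0.77 -0.15 0 0 0.16 0.3; 0.18 0.77 -0.15 0 0 0.16 0.3; 0.18 0.77 -0.15 0 0 0.16 0.3; 0.18 0.77 -0.15 0 0 0.16 0.3'
python3 - <<'E'
from h import *
from scipy.spatial.transform import Rotation as Ro
s=sense();print(s['tool_pos'],s['opening'],np.degrees(np.arctan2(*Ro.from_rotvec(s['eef_rot']).as_matrix()[[1,0],0])))
c=pickle.load(open('pics/top0.pkl','rb'));print('cup',onz(c,[[104.6+90/4,159.6+106/4]],.075))
E
```

```text
clock: 9.0
tool_pos: [0.4554, 0.2954, 0.1762]
eef_rot: [1.989, 2.43, 0.004]
ft_force: [0.3, 0.9, -0.5]
opening: 0.651
grasp_force: 0.0
[0.45538354 0.29543891 0.17616119] 0.6514794954220818 101.39309478503392
cup [[0.59902532 0.26773212 0.075     ]]
```

```bash
python3 -m jog '-0.004 -0.002 -0.1 0 0 0 0.3; -0.004 -0.002 -0.2 0 0 0 0.3; -0.004 -0.002 -0.28 0 0 0 0.3; -0.004 -0.002 -0.34 0 0 0 0.3; -0.004 -0.002 -0.37 0 0 0 0.3; -0.004 -0.002 -0.37 0 0 0 0.3; -0.004 -0.002 -0.37 0 0 0 -1; -0.004 -0.002 -0.37 0 0 0 -1; -0.004 -0.002 -0.37 0 0 0 -1; -0.004 -0.002 -0.37 0 0 0 -1; -0.004 -0.002 -0.37 0 0 0 -1; -0.004 -0.002 -0.37 0 0 0 -1; -0.004 -0.002 -0.37 0 0 0 -1; -0.004 -0.002 -0.37 0 0 0 -1; -0.004 -0.002 -0.37 0 0 0 -1; -0.004 -0.002 -0.37 0 0 0 -1' 30
```

```text
clock: 10.6
tool_pos: [0.453, 0.2949, 0.0271]
eef_rot: [1.989, 2.431, 0.002]
ft_force: [1.4, 0.5, 4.7]
opening: 0.172
grasp_force: 30.0
```

```bash
python3 -m jog '0 0 0.08 0 0 0 -1; 0 0 0.16 0 0 0 -1; 0 0 0.24 0 0 0 -1; 0 0 0.3 0 0 0 -1; 0.05 -0.08 0.3 0 0 -0.04 -1; 0.1 -0.16 0.3 0 0 -0.08 -1; 0.15 -0.26 0.3 0 0 -0.12 -1; 0.2 -0.36 0.3 0 0 -0.16 -1; 0.25 -0.46 0.3 0 0 -0.16 -1; 0.25 -0.56 0.3 0 0 -0.16 -1; 0.25 -0.63 0.3 0 0 -0.16 -1; 0.25 -0.66 0.3 0 0 -0.16 -1; 0.25 -0.66 0.2 0 0 -0.16 -1; 0.25 -0.66 0.13 0 0 -0.16 -1; 0.25 -0.66 0.1 0 0 -0.16 -1; 0.25 -0.66 0.1 0 0 -0.16 -1; 0.25 -0.66 0.1 0 0 -0.16 -1; 0.25 -0.66 0.1 0 0 -0.16 -1'
python3 - <<'E'
from h import *
s=sense();print(s['tool_pos'],s['eef_rot'],s['opening'],s['ft_force'])
c=grab('scene','s3')
t=grab('top','t3')
a=cv2.resize(c['image'][120:270,200:350,::-1],(400,400),interpolation=cv2.INTER_CUBIC);b=cv2.resize(t['image'][150:250,170:270,::-1],(400,400),interpolation=cv2.INTER_CUBIC)
cv2.imwrite('pics/v3.png',np.hstack([a,b]))
E
```

```text
clock: 12.4
tool_pos: [0.5535, 0.031, 0.0682]
eef_rot: [2.276, 2.162, 0.003]
ft_force: [0.6, 0.5, -1.6]
opening: 0.176
grasp_force: 30.0
[0.55347146 0.03096269 0.06820428] [2.27624526 2.16233251 0.00296042] 0.17573056815588933 [ 0.61973193  0.4865556  -1.550654  ]
```

View pics/v3.png

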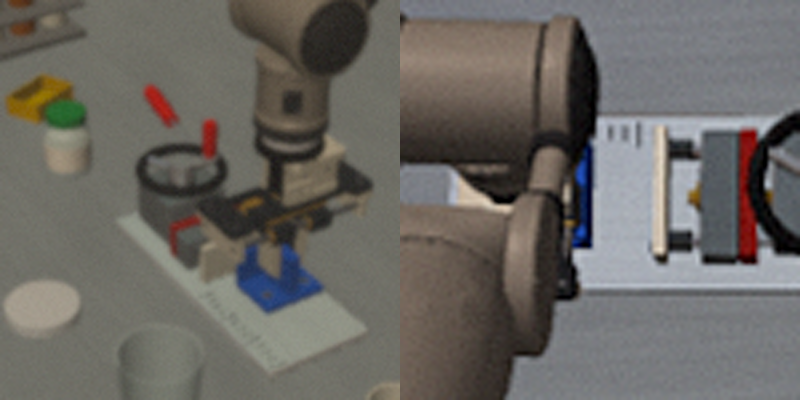

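The bracket is held level over the bed. Its blue face edge runs from (592,148) to (592,245) in the right half; I use that to check centring.

Run:
```python
from h import *
t=pickle.load(open('pics/t3.pkl','rb'))
h=cv2.cvtColor(t['image'],cv2.COLOR_RGB2HSV);m=cv2.inRange(h,(108,120,40),(125,255,255));m[:,:205]=0;m[:,225:]=0;m[:170]=0;m[230:]=0
q=cv2.findNonZero(m).reshape(-1,2);print(q.min(0),q.max(0))
for v in sorted(set(q[:,1])):print(v,q[q[:,1]==v][:,0].min(),q[q[:,1]==v][:,0].max(),end=' | ')
b=np.array([[np.cos(-.05),-np.sin(-.05)],[np.sin(-.05),np.cos(-.05)]])
u=q[:,0].max()
for z in(.041,.101):
  P=onz(t,[[u+.5,q[:,1].min()-.5],[u+.5,q[:,1].max()+.5]],z);print(z,(P[:,:2]-[.5518,-.0174])@b)
```

```text
[213 186] [217 211]
186 217 217 | 187 216 217 | 188 216 217 | 189 215 217 | 190 215 217 | 191 214 217 | 192 214 217 | 193 214 217 | 194 214 216 | 195 214 216 | 196 215 217 | 197 215 216 | 198 215 216 | 199 215 216 | 200 215 216 | 201 215 216 | 202 215 216 | 203 215 216 | 204 215 217 | 205 215 216 | 206 215 216 | 207 213 216 | 208 213 216 | 209 213 217 | 210 213 217 | 211 213 217 | 0.041 [[ 0.04129769  0.01492952]
 [-0.04028378  0.01337634]]
0.101 [[ 0.02844425  0.00856473]
 [-0.04943754  0.00708198]]
```

```bash
python3 -m jog '0 0 -0.02 0 0 0 -1; 0 0 -0.04 0 0 0 -1; 0 0 -0.06 0 0 0 -1; 0 0 -0.067 0 0 0 -1; 0 0 -0.067 0 0 0 -1; 0 0 -0.067 0 0 0 -1' ; python3 -m jog '0 0 -0.002 0 0 0 -1; 0 0 -0.004 0 0 0 -1; 0 0 -0.004 0 0 0 -1'
```

```text
clock: 13.1
tool_pos: [0.5524, 0.0307, 0.0396]
eef_rot: [-2.278, -2.163, 0.0]
ft_force: [0.7, -0.6, -1.7]
opening: 0.173
grasp_force: 30.0
clock: 13.4
tool_pos: [0.5526, 0.0307, 0.0391]
eef_rot: [2.278, 2.163, 0.001]
ft_force: [-1.2, 0.6, 4.1]
opening: 0.172
grasp_force: 30.0
```

```bash
python3 -m jog '-0.001 -0.02 0.001 0 0 0 -1; -0.002 -0.04 0.001 0 0 0 -1; -0.003 -0.06 0.001 0 0 0 -1; -0.004 -0.08 0.001 0 0 0 -1; -0.005 -0.1 0.001 0 0 0 -1; -0.005 -0.1 0.001 0 0 0 -1; -0.005 -0.1 0.001 0 0 0 -1'; python3 -m jog '0 -0.005 0 0 0 0 -1; 0 -0.01 0 0 0 0 -1; 0 -0.01 0 0 0 0 -1' ; python3 -m jog '-0.001 -0.005 0 0 0 0 -1; -0.001 -0.01 0 0 0 0 -1; -0.001 -0.01 0 0 0 0 -1'
```

```text
clock: 14.1
tool_pos: [0.5507, -0.0111, 0.0391]
eef_rot: [2.277, 2.162, -0.001]
ft_force: [-0.3, -2.9, 5.6]
opening: 0.175
grasp_force: 30.0
clock: 14.4
tool_pos: [0.5507, -0.0139, 0.0391]
eef_rot: [2.278, 2.162, 0.001]
ft_force: [0.7, 1.9, 5.5]
opening: 0.172
grasp_force: 30.0
clock: 14.7
tool_pos: [0.5503, -0.0178, 0.0391]
eef_rot: [2.278, 2.162, 0.001]
ft_force: [0.1, 2.4, 5.2]
opening: 0.173
grasp_force: 30.0
```

```bash
for i in 1 2 3; do python3 -m jog '0 -0.005 0 0 0 0 -1; 0 -0.005 0 0 0 0 -1; 0 -0.005 0 0 0 0 -1' | grep -E 'tool_pos|ft_'; done
```

```text
tool_pos: [0.5502, -0.0194, 0.0391]
ft_force: [-0.2, 4.9, 5.7]
tool_pos: [0.5501, -0.021, 0.0391]
ft_force: [0.5, 5.2, 6.5]
tool_pos: [0.55, -0.0227, 0.0391]
ft_force: [-0.5, 8.3, 6.8]
```

```bash
for i in 1 2; do python3 -m jog '0 -0.003 0 0 0 0 -1; 0 -0.006 0 0 0 0 -1; 0 -0.006 0 0 0 0 -1' | grep -E 'tool_pos|ft_'; done; python3 -m jog '0 0 0 0 0 0 -1; 0 0 0 0 0 0 -1; 0 0 0 0 0 0 -1; 0 0 0 0 0 0 -1; 0 0 0 0 0 0 -1'
python3 - <<'E'
from h import *
c=grab('scene','s4')
t=grab('top','t4')
F=[sense()['ft_force']]
for i in range(4): capture('top');F.append(sense()['ft_force'])
print(np.mean(F,0))
a=cv2.resize(c['image'][150:270,220:340,::-1],(400,400),interpolation=cv2.INTER_CUBIC);b=cv2.resize(t['image'][160:240,200:280,::-1],(400,400),interpolation=cv2.INTER_CUBIC)
cv2.imwrite('pics/v4.png',np.hstack([a,b]))
E
```

```text
tool_pos: [0.5499, -0.0246, 0.0391]
ft_force: [0.1, 11.1, 6.9]
tool_pos: [0.5498, -0.0266, 0.0391]
ft_force: [-0.0, 11.8, 7.9]
clock: 16.7
tool_pos: [0.5498, -0.0265, 0.0391]
eef_rot: [-2.277, -2.161, -0.003]
ft_force: [-0.6, 11.0, 7.2]
opening: 0.173
grasp_force: 30.0
[-0.50597881 12.05207593  7.71404433]
```

View pics/v4.png

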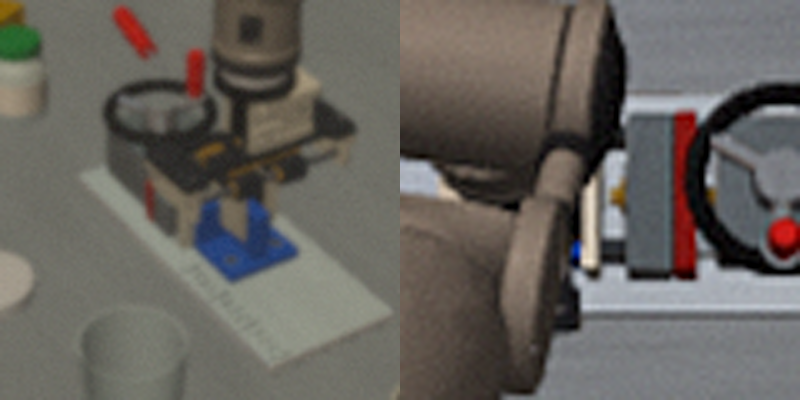

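The bracket sits flat and square on the fence. The fence has moved back about 9 mm, which matches roughly 10 N. I hold for another second and hand in.

```bash
python3 -m jog '0 0 0 0 0 0 -1; 0 0 0 0 0 0 -1; 0 0 0 0 0 0 -1; 0 0 0 0 0 0 -1; 0 0 0 0 0 0 -1; 0 0 0 0 0 0 -1; 0 0 0 0 0 0 -1; 0 0 0 0 0 0 -1; 0 0 0 0 0 0 -1; 0 0 0 0 0 0 -1; 0 0 0 0 0 0 -1; 0 0 0 0 0 0 -1'; python3 -c "
from station import close_job
print(close_job())"
```

```text
clock: 18.2
tool_pos: [0.5499, -0.0265, 0.0391]
eef_rot: [-2.277, -2.161, -0.003]
ft_force: [-0.9, 12.1, 8.5]
opening: 0.176
grasp_force: 30.0
the job is handed in; nothing more can be done
None
```

The job is handed in at 18.2 s: the carriage is wound against the red stop, and the gripper still holds the blue bracket flat, square and centred on the fence at an estimated 10 N; no verdict was returned.

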